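Move the calibration weights to the check board in reverse order

ROBOT

A 6-joint arm with a two-finger parallel gripper is mounted at the origin on a cart in front of the work surface, level with it; the furniture and walls round the work are solid. World frame = base frame: x ahead of the robot, y to its left, z up, the work surface at z = 0. Lengths are in m, angles in rad, forces in N, time in s.
With the tool pointing down it reaches from about 0.325 to 0.9 m from the base axis. Payload 6.1 kg.
Tool frame: the origin (TCP) lies between the finger pads; the fingertips stand 8 mm ahead of it and the grasp point (between the pads) lies 11 mm behind it; y points along the fingers, z is the direction in which the jaws open and shut, and the axes are right-handed (so a half turn about y gives the same grasp; the last joint's range is limited). The gripper opens to 85 mm and grips with 20 to 120 N. Pads are 22 mm wide; open, the fingers measure 114 mm over their backs; the gripper's body (76 mm by 85 mm) begins 54 mm behind the grasp point. The pads swing forward as they close: fully open they stand 13 mm farther back than shut.
Start: joints at [-1.461, 0.22, 1.526, -0, 1.395, -0.126], TCP at [0.146, -0.608, 0.239] pointing down, gripper open.
Joint ranges: [-2.98, 2.98], [-0.91, 2.08], [0.09, 2.57], [-1.24, 4.39], [0.2, 2.65], [-2.68, 2.68]. Speed limits (rad/s): [2.57, 2.57, 3.01, 3.14, 3.14, 3.14].

INTERFACE

Orientations are given as [roll, pitch, yaw] about the fixed x, y, z axes, in that order (R = Rz(yaw) Ry(pitch) Rx(roll)).
In Python, from bench import monitor, eyes, workorder gives the robot as it stands.
- The arm moves only by the shell command python3 -m inch 'ROWS' [FORCE]. ROWS is JSON, a list of rows, each a list of 3 entries, a list of its own where there are three numbers: the turn, a rotation vector about the world's x, y, z in degrees, then the shift along the world's x, y, z in m, then the gripper command: -1 is shut, 1 is fully open, values between are in proportion. A call has 1 to 8 rows; each row is the pose to reach, as a shift and turn from the pose commanded when the call began; what a row does not reach only later rows make up. A row lasts 1/12 s, in which the tool goes at most 41.7 mm and 7.16 degrees, less where a joint would pass 70% of its speed; a pose out of reach is approached as far as the arm can. A call with a gripper value outside its range is refused whole. The fingers move at their own pace and stop on an object; FORCE is the grip in N (left out, the last holds). Time passes only in rows, so rows that repeat a pose let the fingers close. It gives the time, the measured TCP pose, the force and the opening at its end, in the units of the state.
- monitor.state(): the state, without advancing time (a new reading comes with each control period).
- eyes.camera(name): name is "scene" or "top"; returns (picture, depth): 420x560x3 uint8, red, green, blue; 420x560 float32, m along the optical axis (not along the pixel's ray), 0 where there is no reading.
- eyes.camera_params(name): a dict with "K" (3x3 intrinsics, pixels), "R" (3x3) and "t" (3): a world point X has camera coordinates R X + t. Camera axes: x right, y down, z forward; pixel columns grow to the right and rows downward; lengths in m; the calibration is good to about 2 mm. A picture is of the moment at which its call begins. camera_params takes no time and is no camera call.
- workorder.sign_off(): hands the job in, once; it reports no verdict.
The state is a dict: "time_s": time; "qpos": joint angles; "joint_velocities": joint speeds; "tau": joint torques, N m; "eef_pos": TCP position; "tcp_rot": TCP orientation; "force": force on the tool from outside, world axes, zero at the start; "wrist_torque": the same for the moment, N m; "finger_gap": opening from 0.0 (shut) to 1.0 (fully open).
Only numpy, scipy, OpenCV 4.12 (cv2) and the standard library are available. Lean on these libraries where they do the work, as an engineer would, in place of code of your own. Each camera call takes 0.05 s, during which the arm holds its last target.

TASK

The lab balance is to be checked a second time with its weights in the opposite order. Move the four brass weights from the dishes of the wooden board into the dishes of the grey board next to it, one to a dish, in reverse order: the weight now farthest left on the wooden board goes into the farthest right dish of the grey board, the next one into the next dish, and so on. Keep the weights upright, leave each standing flat on the floor of its dish, and let go of them all.

Things in the scene. Friction and masses are not known exactly. Their poses are not given: they have to be found in the camera images.
- storage_board: wooden board on which the weights stand at the start, 66 x 244 mm, 15 mm thick, lying flat on the table and fixed. Origin: centre of its underside; x across the board (away from the robot), y along the row (to the robot's left), z up; the board is turned at most 0.1 rad from lying straight across in front of the robot. On its top are four dishes in a row along y, at y = +90, +30, -30 and -90 mm.
- check_board: light grey board of the same size, fixed, lying parallel to the wooden one, about 125 mm nearer to the robot or farther away, and often shifted sideways, its frame laid the same way. On its top are four empty dishes of the same kind in a row along y, at x = 0, y = +90, +30, -30 and -90 mm in its frame; the dish floors lie 17 mm and the rims 20 mm above its origin.
- weight_a_mid (a point): the smallest of the four brass weights, upright, 22 mm tall, about 50 g; its round body is 20 mm across, waist and knob above it. This point: on its axis, half-way up (11 mm above its underside); z up along its axis. It starts standing on the floor of a dish of the wooden board, at most 5 mm off its centre on each axis.
- weight_b_mid (a point): the second smallest of the four brass weights, upright, 28 mm tall, about 100 g; its round body is 26 mm across, waist and knob above it. This point: on its axis, half-way up (14 mm above its underside); z up along its axis. It starts standing on the floor of a dish of the wooden board, at most 5 mm off its centre on each axis.
- weight_c_mid (a point): the second largest of the four brass weights, upright, 36 mm tall, about 150 g; its round body is 32 mm across and straight for its lower 22 mm, waist and a 20 mm wide knob above it. This point: on its axis, half-way up (18 mm above its underside); z up along its axis. It starts standing on the floor of a dish of the wooden board, at most 5 mm off its centre on each axis.
- weight_d_mid (a point): the largest of the four brass weights, upright, 46 mm tall, about 300 g; its round body is 38 mm across and straight for its lower 29 mm, waist and a 24 mm wide knob above it. This point: on its axis, half-way up (23 mm above its underside); z up along its axis. It starts standing on the floor of a dish of the wooden board, at most 5 mm off its centre on each axis.
- seat_a: round steel dish with a dark floor, 58 mm across, 54 mm inside, its floor 2 mm and its rim 5 mm above its underside; fixed on the wooden board; the one in which the smallest weight stands at the start, so it marks that weight's original place in the row. Origin: centre of its underside, on the board's top; z up.
- seat_b: round steel dish with a dark floor, 58 mm across, 54 mm inside, its floor 2 mm and its rim 5 mm above its underside; fixed on the wooden board; the one in which the second smallest weight stands at the start, so it marks that weight's original place in the row. Origin: centre of its underside, on the board's top; z up.
- seat_c: round steel dish with a dark floor, 58 mm across, 54 mm inside, its floor 2 mm and its rim 5 mm above its underside; fixed on the wooden board; the one in which the second largest weight stands at the start, so it marks that weight's original place in the row. Origin: centre of its underside, on the board's top; z up.
- seat_d: round steel dish with a dark floor, 58 mm across, 54 mm inside, its floor 2 mm and its rim 5 mm above its underside; fixed on the wooden board; the one in which the largest weight stands at the start, so it marks that weight's original place in the row. Origin: centre of its underside, on the board's top; z up.

How it is judged:
By the outcome, as a careful person would: the job done as asked, in the order asked, and still so for the second after the job is handed in, with the robot touching nothing.
It also fails if it takes over 83 s, if anything falls off the work surface, if the arm or the gripper's body presses on something with over 40 N, if the wrist force passes 120 N, or if a joint passes its speed limit or range.

## Working session

There is one attempt and no reset: what is moved stays moved. The work goes in short steps, Python scripts to look and compute and a shell command to move; the robot and the scene stay as the last step left them, time stands still between calls to the robot, and variables do not carry over. Pictures are saved under pics/ and viewed, and the job is handed in when it is done.

```bash
ls; mkdir -p pics; python3 - <<'E'
from bench import monitor, eyes
import cv2, numpy as np
print(monitor.state())
for n in("scene","top"):
    p,d=eyes.camera(n); cv2.imwrite(f"pics/{n}0.png",p[:,:,::-1]); np.savez(f"pics/{n}0.npz",p=p,d=d)
    print(n,eyes.camera_params(n))
E
```

```text
pics
{'time_s': 0.0, 'qpos': array([-1.46112065e+00,  2.21246907e-01,  1.52760834e+00, -3.77830904e-06,
        1.39469564e+00, -1.26104690e-01]), 'joint_velocities': array([-0.00019458,  0.00070151,  0.00019129,  0.00024786,  0.00093281,
       -0.00031606]), 'tau': array([ 8.78167411e-04, -4.96896529e+01, -3.89391947e+01,  1.24394905e-04,
        1.12094780e-02, -1.18423014e-05]), 'eef_pos': array([ 0.14592851, -0.60712041,  0.23818782]), 'tcp_rot': array([-1.57273948e+00,  2.42599499e-04, -2.90581185e+00]), 'force': array([-0.35066792, -0.35279346, -0.21127255]), 'wrist_torque': array([-0.0477555 , -0.02417118,  0.0077524 ]), 'finger_gap': 0.9984595400932788}
scene {'K': array([[494.8314597 ,   0.        , 281.33799779],
       [  0.        , 494.8314597 , 211.89515978],
       [  0.        ,   0.        ,   1.        ]]), 'R': array([[ 0.59783728, -0.80128931,  0.02293559],
       [-0.47680981, -0.37845374, -0.7933632 ],
       [ 0.64439351,  0.46336618, -0.60831636]]), 't': array([-0.46177884,  0.23545722,  0.59277704])}
top {'K': array([[416.10393306,   0.        , 277.48217557],
       [  0.        , 416.10393306, 215.95269072],
       [  0.        ,   0.        ,   1.        ]]), 'R': array([[ 0.00249788, -0.99957466,  0.02905631],
       [-0.99232512, -0.00606995, -0.12350716],
       [ 0.123631  , -0.0285248 , -0.9919182 ]]), 't': array([-0.17968296,  0.5377178 ,  0.85088385])}
```

View pics/scene0.png

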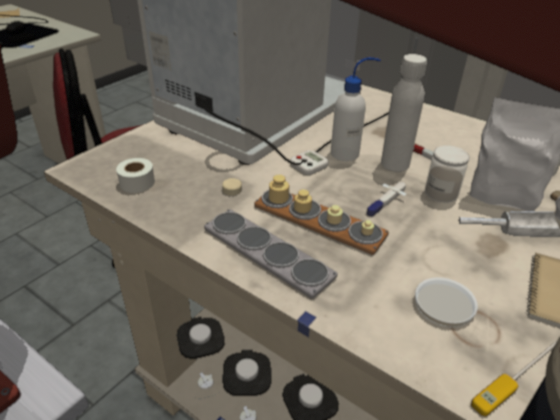

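View pics/top0.png

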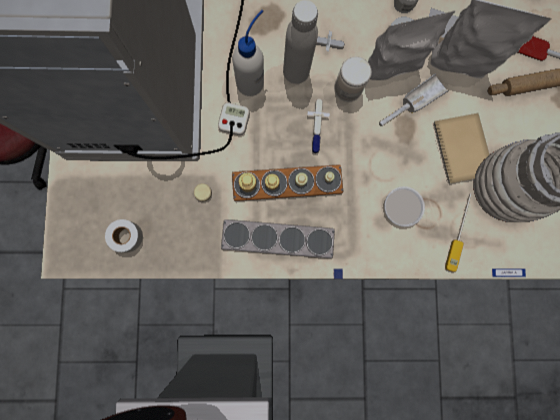

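The top view shows the wooden board with its ends near (233,185) and (342,178). The weights from left to right are d (247,182), c (273,181), b (301,180) and a (330,177). The grey board is nearer the robot, with dishes at about (236,235), (264,237), (292,239) and (320,241). So d goes to the right-most grey dish, then c, b, and a to the left-most. Next I'll measure in 3D.

```bash
cat >h.py <<'E'
import numpy as np, cv2
from bench import eyes, monitor
def cloud(n,d):
    c=eyes.camera_params(n);K,R,t=c["K"],c["R"],c["t"]
    v,u=np.mgrid[:d.shape[0],:d.shape[1]]
    P=np.stack([(u-K[0,2])/K[0,0]*d,(v-K[1,2])/K[1,1]*d,d],-1)
    X=(P-t)@R; X[d<=0]=np.nan; return X
def proj(n,X):
    c=eyes.camera_params(n);p=(np.atleast_2d(X)@c["R"].T+c["t"])@c["K"].T
    return p[:,:2]/p[:,2:]
def atz(n,uv,z):
    c=eyes.camera_params(n);R,t=c["R"],c["t"]
    r=np.array([(uv[0]-c["K"][0,2])/c["K"][0,0],(uv[1]-c["K"][1,2])/c["K"][1,1],1])@R
    o=-t@R; return o+r*(z-o[2])/r[2]
E
python3 - <<'E'
from h import *
z=np.load('pics/top0.npz');p,d=z['p'],z['d']
X=cloud('top',d)
print("table z",np.nanmedian(X[205:215,240:330,2]))
for n,uv in dict(d=(247,182),c=(273,181),b=(301,180),a=(330,177),g1=(236,235),g2=(264,237),g3=(292,239),g4=(320,241),wl=(236,197),gl=(222,240)).items():
    print(n,X[uv[1],uv[0]].round(4))
for n in('top','scene'):
    q=np.load(f'pics/{n}0.npz')['p']
    c=q[155:265,215:350] if n=='top' else q[165:300,195:395]
    s=5.8 if n=='top' else 4
    cv2.imwrite(f'pics/{n}_crop.png',cv2.resize(c,None,fx=s if n!='top' else 5.8,fy=s if n!='top' else 5.4,interpolation=cv2.INTER_CUBIC)[:,:,::-1])
# boards: points z 0.008..0.018
X2=X.reshape(-1,3);hsv=cv2.cvtColor(p,cv2.COLOR_RGB2HSV)
ok=(X[...,2]>.010)&(X[...,2]<.028)
sub=np.zeros(ok.shape,np.uint8);sub[155:265,215:350]=1
m=(ok&(sub>0)).astype(np.uint8)
n,l,st,_=cv2.connectedComponentsWithStats(m)
for i in range(1,n):
    if st[i,4]>300:
        pts=X[l==i][:,:2].astype(np.float32);r=cv2.minAreaRect(pts);print(st[i],r,np.nanmedian(X[l==i][:,2]))
E
```

```text
table z 0.00026598329867301293
d [ 0.606  -0.1129  0.0628]
c [ 0.6109 -0.1672  0.0521]
b [ 0.6158 -0.2275  0.0415]
a [ 0.6242 -0.2909  0.0359]
g1 [ 0.499  -0.0883  0.0148]
g2 [ 0.4949 -0.1489  0.0157]
g3 [ 0.4907 -0.2094  0.0176]
g4 [ 0.4868 -0.2703  0.0163]
wl [ 0.5827 -0.0869  0.013 ]
gl [ 0.4881 -0.0582  0.0142]
[ 232  164  111   37 2529] ((0.61822509765625, -0.19968661665916443), (0.06653780490159988, 0.2434876263141632), 4.302336692810059) 0.015146376217049076
[ 221  219  114   39 3316] ((0.493470162153244, -0.17876581847667694), (0.2437751442193985, 0.06581229716539383), 85.41854095458984) 0.01511150029458011
```

```bash
ls pics
```

```text
scene0.npz
scene0.png
scene_crop.png
top0.npz
top0.png
top_crop.png
```

View pics/top_crop.png

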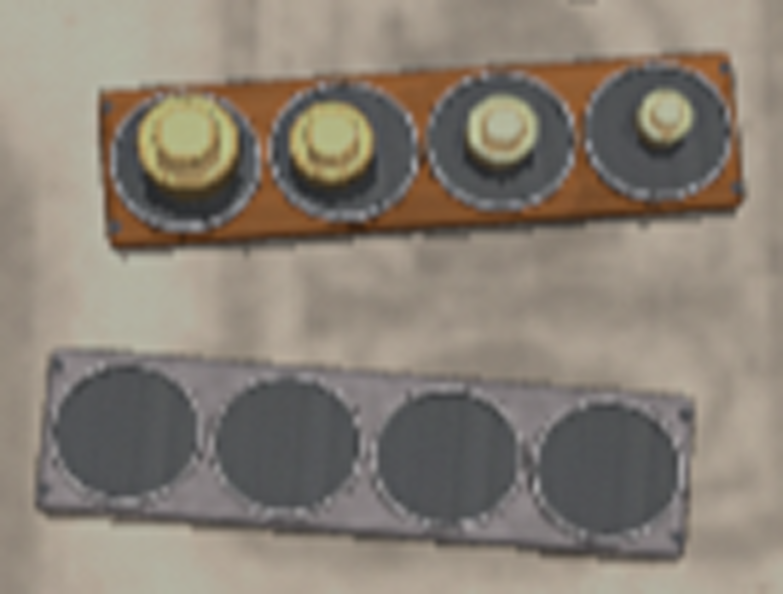

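The board sizes fit (66 x 244 mm, top at 15 mm). The boards are not quite parallel, though: the wooden one is at about +4.3° and the grey one at about -4.6°. I'll use the measured poses. Next, the weight axes.

```bash
python3 - <<'E'
from h import *
from scipy.optimize import least_squares
S=dict(d=(.046,.019,.012,.029),c=(.036,.016,.010,.022),b=(.028,.013,None,None),a=(.022,.010,None,None))
z={n:np.load(f'pics/{n}0.npz') for n in('top','scene')}
th=np.radians(4.3);cen=np.array([.6182,-.1997]);yd=np.array([-np.sin(th),np.cos(th)])
for k,yy in zip('dcba',(.09,.03,-.03,-.09)):
    h=S[k][0];dish=cen+yd*yy
    out=[]
    for n in z:
        X=cloud(n,z[n]['d']);near=(np.hypot(X[...,0]-dish[0],X[...,1]-dish[1])<.027)
        top=X[near&(X[...,2]>.017+h-.004)]
        body=X[near&(X[...,2]>.0215)]
        # colour mask enclosing of top pts
        c,r=cv2.minEnclosingCircle(top[:,:2].astype(np.float32))
        hi=body[:,2].max()
        out.append((n,len(top),np.round(c,4),round(r,4),'ztop',round(float(hi),4)))
        # body side fit: points z .021-.017+.5h, distance to axis = R
        sb=X[near&(X[...,2]>.022)&(X[...,2]<.017+.45*h)]
        if len(sb)>5:
            f=least_squares(lambda q:np.hypot(sb[:,0]-q[0],sb[:,1]-q[1])-S[k][1],c,loss='soft_l1',f_scale=.001)
            out.append(('side',len(sb),f.x.round(4)))
    print(k,dish.round(4));[print('  ',o) for o in out]
print(proj('top',[[.6182,-.1997,.015]]))
E
```

```text
d [ 0.6115 -0.11  ]
   ('top', 92, array([ 0.6132, -0.1119]), 0.0116, 'ztop', 0.0656)
   ('side', 19, array([ 0.6142, -0.1115]))
   ('scene', 90, array([ 0.6094, -0.1153]), 0.0119, 'ztop', 0.0656)
   ('side', 143, array([ 0.6118, -0.1126]))
c [ 0.616  -0.1698]
   ('top', 64, array([ 0.6143, -0.1651]), 0.0093, 'ztop', 0.0553)
   ('side', 16, array([ 0.6158, -0.1649]))
   ('scene', 66, array([ 0.6114, -0.1671]), 0.0096, 'ztop', 0.0555)
   ('side', 92, array([ 0.6137, -0.166 ]))
b [ 0.6204 -0.2296]
   ('top', 41, array([ 0.6222, -0.2285]), 0.0079, 'ztop', 0.0467)
   ('side', 7, array([ 0.6218, -0.2283]))
   ('scene', 45, array([ 0.6184, -0.2303]), 0.0082, 'ztop', 0.0473)
   ('side', 55, array([ 0.6196, -0.2295]))
a [ 0.6249 -0.2894]
   ('top', 24, array([ 0.6274, -0.2898]), 0.0056, 'ztop', 0.0413)
   ('scene', 34, array([ 0.6251, -0.2927]), 0.0063, 'ztop', 0.0422)
   ('side', 28, array([ 0.6261, -0.2909]))
[[287.41292944 181.33755894]]
```

View pics/scene_crop.png

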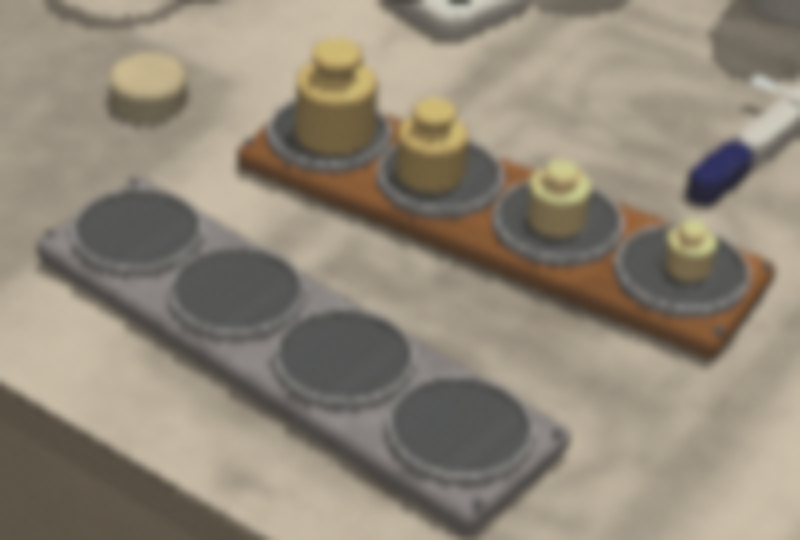

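Positions agree to about 2–3 mm between the cameras, and every weight lies within 5 mm of its dish centre. I'll move towards d while turning the jaws to open along x.

```bash
python3 -m inch '[[[0,0,7],[0.023,0.025,0],1],[[0,0,14],[0.046,0.05,0],1],[[0,0,21],[0.069,0.075,0],1],[[0,0,28],[0.092,0.1,0],1],[[0,0,35],[0.115,0.125,0],1],[[0,0,42],[0.138,0.15,0],1],[[0,0,49],[0.161,0.175,0],1],[[0,0,56],[0.184,0.2,0],1]]' 30
python3 -m inch '[[[0,0,7],[0.024,0.025,0],1],[[0,0,14],[0.048,0.05,0],1],[[0,0,20.5],[0.072,0.075,0],1],[[0,0,20.5],[0.096,0.1,0],1],[[0,0,20.5],[0.12,0.125,0],1],[[0,0,20.5],[0.144,0.15,0],1],[[0,0,20.5],[0.168,0.175,0],1],[[0,0,20.5],[0.192,0.2,0],1]]'
```

```text
time_s: 0.77
eef_pos: [0.3307, -0.4061, 0.2389]
tcp_rot: [-1.571, 0.0, -1.923]
force: [1.1, -1.1, 0.5]
finger_gap: 1.0
time_s: 1.43
eef_pos: [0.5228, -0.206, 0.2389]
tcp_rot: [-1.571, 0.0, -1.57]
force: [1.2, -1.0, -0.1]
finger_gap: 1.0
```

```bash
python3 -m inch '[[[0,0,0],[0.03,0.03,-0.02],0.1],[[0,0,0],[0.06,0.06,-0.02],0.1],[[0,0,0],[0.09,0.094,-0.02],0.1],[[0,0,0],[0.09,0.094,-0.05],0.1],[[0,0,0],[0.09,0.094,-0.08],0.1],[[0,0,0],[0.09,0.094,-0.119],0.1],[[0,0,0],[0.09,0.094,-0.119],0.1],[[0,0,0],[0.09,0.094,-0.119],0.1]]'
python3 - <<'E'
from h import *
for n in("scene","top"):
    p,d=eyes.camera(n); np.savez(f"pics/{n}1.npz",p=p,d=d)
    cv2.imwrite(f"pics/{n}1.png",cv2.resize(p[80:300,150:430],None,fx=2.8,fy=2.7,interpolation=2)[:,:,::-1])
    X=cloud(n,d);s=monitor.state();e=s['eef_pos']
    m=(abs(X[...,0]-e[0])<.07)&(abs(X[...,1]-e[1])<.02)&(X[...,2]>.075)&(X[...,2]<.2)
    print(n,m.sum(),e,s['finger_gap'])
    if m.sum():
        Y=X[m];print(np.percentile(Y[:,2],[0,1,3,10]).round(4));L=Y[Y[:,2]<e[2]+.02]
        if len(L): print('x',np.percentile(L[:,0],[1,25,50,75,99]).round(4),'y',np.percentile(L[:,1],[2,50,98]).round(4))
E
```

```text
time_s: 2.1
eef_pos: [0.6096, -0.1128, 0.1174]
tcp_rot: [-1.578, 0.002, -1.57]
force: [1.2, 0.4, 0.2]
finger_gap: 0.549
scene 1564 [ 0.61165961 -0.11371446  0.12044638] 0.550698684476424
[0.112  0.1151 0.1182 0.1274]
x [0.5712 0.5768 0.6311 0.6332 0.6429] y [-0.1259 -0.1184 -0.1038]
top 10 [ 0.61301652 -0.11427266  0.12235487] 0.5488772106441709
[0.1808 0.1808 0.1808 0.1808]
```

View pics/scene1.png

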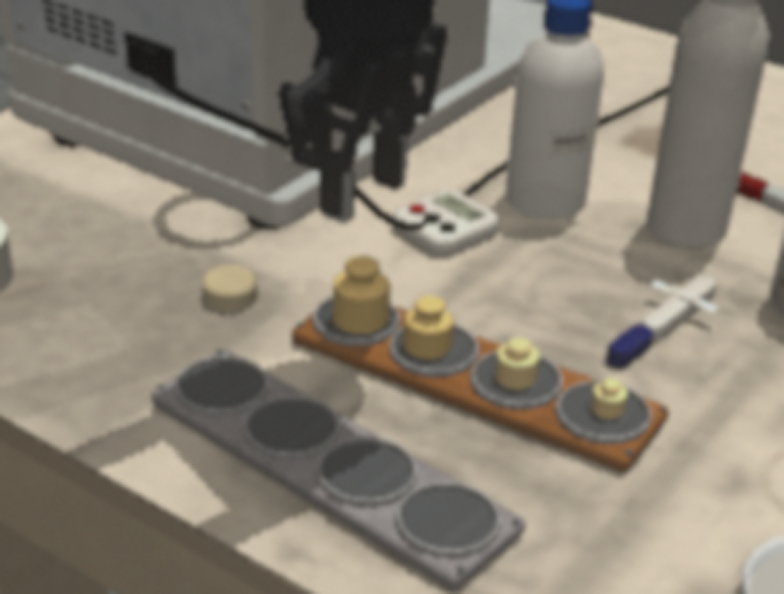

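The scene view shows the open fingers above d, clear of everything, with the tips about 6–8 mm below the TCP. Lowering over d.

```bash
python3 -m inch '[[[0,0,0],[0,0,0],0.6],[[0,0,0],[0,0,0],0.6],[[0,0,0],[0,0,-0.03],0.6],[[0,0,0],[0,0,-0.05],0.6],[[0,0,0],[0,0,-0.065],0.6],[[0,0,0],[0,0,-0.078],0.6],[[0,0,0],[0,0,-0.086],0.6],[[0,0,0],[0,0,-0.086],0.6]]'
python3 -m inch '[[[0,0,0],[0,0,0],0.6],[[0,0,0],[0,0,0],0.6]]'
```

```text
time_s: 2.87
eef_pos: [0.6113, -0.1136, 0.0333]
tcp_rot: [-1.572, 0.0, -1.571]
force: [-0.7, -0.4, -0.2]
finger_gap: 0.801
time_s: 3.03
eef_pos: [0.6131, -0.1141, 0.0357]
tcp_rot: [-1.569, -0.001, -1.571]
force: [-0.1, 0.2, 0.2]
finger_gap: 0.798
```

```bash
python3 -m inch '[[[0,0,0],[0,0,0],-1],[[0,0,0],[0,0,0],-1],[[0,0,0],[0,0,0],-1],[[0,0,0],[0,0,0],-1],[[0,0,0],[0,0,0],-1],[[0,0,0],[0,0,0],-1],[[0,0,0],[0,0,0],-1],[[0,0,0],[0,0,0],-1]]' 40
python3 -m inch '[[[0,0,0],[0,0,0.005],-1],[[0,0,0],[0,0,0.01],-1],[[0,0,0],[0,0,0.02],-1],[[0,0,0],[0,0,0.04],-1],[[0,0,0],[0,0,0.06],-1],[[0,0,0],[0,0,0.06],-1],[[0,0,0],[0,0,0.06],-1],[[0,0,0],[0,0,0.06],-1]]'
python3 - <<'E'
from h import *
p,d=eyes.camera("scene"); np.savez("pics/scene2.npz",p=p,d=d)
cv2.imwrite("pics/scene2.png",cv2.resize(p[80:300,150:430],None,fx=2.8,fy=2.7,interpolation=2)[:,:,::-1])
print(monitor.state()['eef_pos'])
E
```

```text
time_s: 3.7
eef_pos: [0.6126, -0.1139, 0.0355]
tcp_rot: [-1.57, -0.001, -1.57]
force: [-1.1, 0.2, 6.5]
finger_gap: 0.427
time_s: 4.37
eef_pos: [0.6115, -0.1135, 0.0936]
tcp_rot: [-1.572, 0.0, -1.571]
force: [-0.3, -0.4, -3.3]
finger_gap: 0.426
[ 0.61095985 -0.11334784  0.09284   ]
```

View pics/scene2.png

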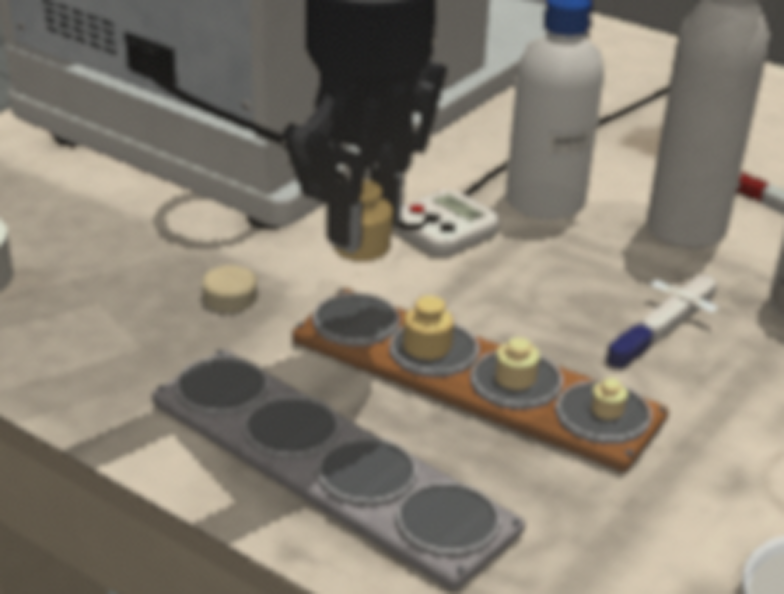

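The view shows d held upright at about (390,235) in the enlarged view, and its seat is empty. Carrying it to the right-most grey dish at (0.486,-0.269).

```bash
python3 -m inch '[[[0,0,0],[-0.03,-0.01,0.005],-1],[[0,0,0],[-0.065,-0.03,0.005],-1],[[0,0,0],[-0.095,-0.055,0.005],-1],[[0,0,0],[-0.115,-0.085,0.005],-1],[[0,0,0],[-0.126,-0.12,0.005],-1],[[0,0,0],[-0.126,-0.145,0.005],-1],[[0,0,0],[-0.126,-0.156,0.005],-1],[[0,0,0],[-0.126,-0.156,0.005],-1]]'
python3 -m inch '[[[0,0,0],[0,0,-0.02],-1],[[0,0,0],[0,0,-0.035],-1],[[0,0,0],[0,0,-0.05],-1],[[0,0,0],[0,0,-0.054],-1],[[0,0,0],[0,0,-0.054],-1],[[0,0,0],[0,0,-0.054],-1],[[0,0,0],[0,0,-0.054],-1]]'
python3 - <<'E'
from h import *
p,d=eyes.camera("scene"); np.savez("pics/scene3.npz",p=p,d=d)
cv2.imwrite("pics/scene3.png",cv2.resize(p[140:320,180:420],None,fx=3.3,fy=3.3,interpolation=2)[:,:,::-1])
s=monitor.state();print(s['eef_pos'],s['force'])
E
```

```text
time_s: 5.08
eef_pos: [0.4853, -0.2718, 0.0984]
tcp_rot: [-1.572, 0.0, -1.574]
force: [-0.2, 0.4, -2.3]
finger_gap: 0.427
time_s: 5.67
eef_pos: [0.4868, -0.2696, 0.0461]
tcp_rot: [-1.57, -0.001, -1.57]
force: [0.3, -0.1, -2.5]
finger_gap: 0.427
[ 0.48690292 -0.26986763  0.04638373] [ 1.05313266 -0.48543088 -1.9523679 ]
```

View pics/scene3.png

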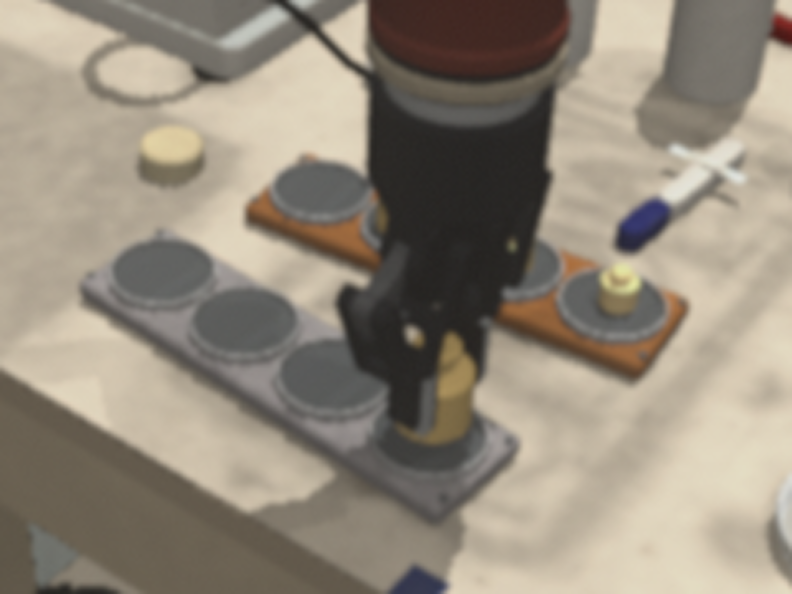

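d is upright over its dish, just above the floor. Lowering until contact.

```bash
python3 -m inch '[[[0,0,0],[0,0,-0.003],-1],[[0,0,0],[0,0,-0.006],-1],[[0,0,0],[0,0,-0.008],-1],[[0,0,0],[0,0,-0.008],-1],[[0,0,0],[0,0,-0.008],-1]]'
python3 -m inch '[[[0,0,0],[0,0,-0.001],-1],[[0,0,0],[0,0,-0.002],-1],[[0,0,0],[0,0,-0.002],-1]]'
```

```text
time_s: 6.13
eef_pos: [0.4858, -0.2696, 0.0371]
tcp_rot: [-1.571, 0.0, -1.571]
force: [-0.4, 0.0, -2.2]
finger_gap: 0.426
time_s: 6.38
eef_pos: [0.4861, -0.2699, 0.0356]
tcp_rot: [-1.571, -0.0, -1.571]
force: [-0.7, 0.0, -0.8]
finger_gap: 0.424
```

```bash
python3 -m inch '[[[0,0,0],[0,0,-0.001],-1],[[0,0,0],[0,0,-0.001],-1],[[0,0,0],[0,0,-0.001],0.0],[[0,0,0],[0,0,-0.001],0.2],[[0,0,0],[0,0,-0.001],0.5],[[0,0,0],[0,0,-0.001],0.5],[[0,0,0],[0,0,-0.001],0.5],[[0,0,0],[0,0,-0.001],0.5]]'
python3 -m inch '[[[0,0,0],[0,0,0.005],0.5],[[0,0,0],[0,0,0.015],0.5],[[0,0,0],[0,0,0.03],0.5],[[0,0,0],[0,0,0.06],0.5],[[0,0,0],[0,0,0.09],0.5],[[0,0,0],[0,0,0.09],0.5]]'
```

```text
time_s: 7.05
eef_pos: [0.486, -0.2697, 0.0342]
tcp_rot: [-1.571, 0.0, -1.571]
force: [0.1, -0.0, -0.3]
finger_gap: 0.749
time_s: 7.55
eef_pos: [0.4897, -0.2724, 0.1321]
tcp_rot: [-1.562, -0.007, -1.571]
force: [1.9, -0.6, 1.1]
finger_gap: 0.748
```

```bash
python3 -m inch '[[[0,0,0],[0.025,0.02,0],0.5],[[0,0,0],[0.05,0.04,0],0.5],[[0,0,0],[0.08,0.064,0],0.5],[[0,0,0],[0.105,0.085,0],0.5],[[0,0,0],[0.128,0.104,0],0.5],[[0,0,0],[0.128,0.104,0],0.5],[[0,0,0],[0.128,0.104,0],0.5],[[0,0,0],[0.128,0.104,0],0.5]]'
python3 - <<'E'
from h import *
p,d=eyes.camera("scene"); np.savez("pics/scene4.npz",p=p,d=d)
cv2.imwrite("pics/scene4.png",cv2.resize(p[140:320,180:420],None,fx=3.3,fy=3.3,interpolation=2)[:,:,::-1])
s=monitor.state();print(s['eef_pos'],s['force'])
E
```

```text
time_s: 8.22
eef_pos: [0.6136, -0.1658, 0.1244]
tcp_rot: [-1.571, -0.0, -1.57]
force: [0.1, 0.4, -0.3]
finger_gap: 0.746
[ 0.6133177  -0.16627296  0.12439693] [ 0.05421537  0.19846349 -0.66526824]
```

View pics/scene4.png

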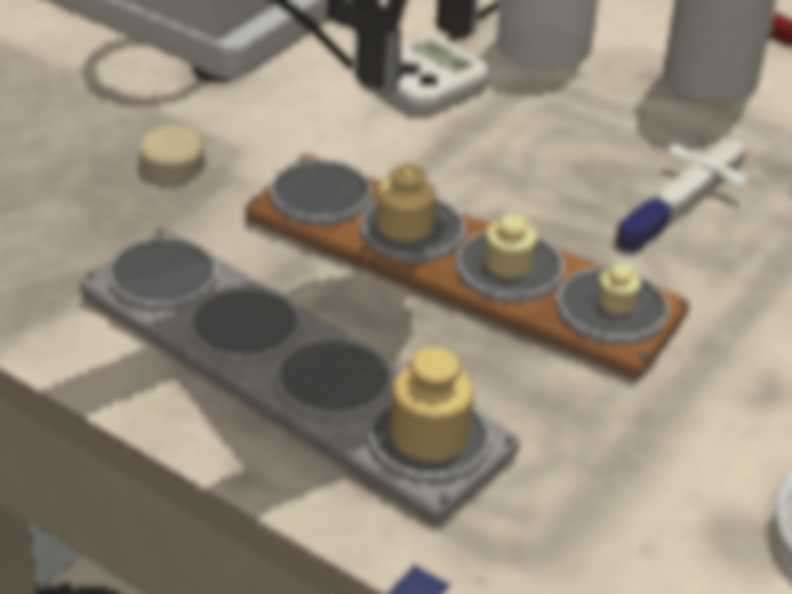

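d stands upright inside the right-most grey dish at (432,405). Now c.

```bash
python3 -m inch '[[[0,0,0],[0,0,-0.03],0.5],[[0,0,0],[0,0,-0.055],0.5],[[0,0,0],[0,0,-0.075],0.5],[[0,0,0],[0,0,-0.085],0.5],[[0,0,0],[0,0,-0.09],0.5],[[0,0,0],[0,0,-0.09],0.5],[[0,0,0],[0,0,-0.09],0.5]]'
python3 -m inch '[[[0,0,0],[0,0,0],-1],[[0,0,0],[0,0,0],-1],[[0,0,0],[0,0,0],-1],[[0,0,0],[0,0,0],-1],[[0,0,0],[0,0,0],-1],[[0,0,0],[0,0,0],-1],[[0,0,0],[0,0,0],-1],[[0,0,0],[0,0,0],-1]]' 40
```

```text
time_s: 8.85
eef_pos: [0.6145, -0.1665, 0.0354]
tcp_rot: [-1.569, -0.001, -1.571]
force: [0.8, -0.6, 0.9]
finger_gap: 0.75
time_s: 9.52
eef_pos: [0.615, -0.1661, 0.036]
tcp_rot: [-1.569, -0.001, -1.57]
force: [-1.2, -0.1, 6.3]
finger_gap: 0.346
```

```bash
python3 -m inch '[[[0,0,0],[0,0,0.01],-1],[[0,0,0],[0,0,0.035],-1],[[0,0,0],[0,0,0.065],-1],[[0,0,0],[-0.03,-0.01,0.065],-1],[[0,0,0],[-0.06,-0.02,0.065],-1],[[0,0,0],[-0.095,-0.033,0.065],-1],[[0,0,0],[-0.124,-0.043,0.065],-1],[[0,0,0],[-0.124,-0.043,0.065],-1]]'
python3 -m inch '[[[0,0,0],[0,0,-0.03],-1],[[0,0,0],[0,0,-0.045],-1],[[0,0,0],[0,0,-0.055],-1],[[0,0,0],[0,0,-0.055],-1],[[0,0,0],[0,0,-0.055],-1],[[0,0,0],[0,0,-0.055],-1]]'
python3 - <<'E'
from h import *
p,d=eyes.camera("scene"); np.savez("pics/scene5.npz",p=p,d=d)
cv2.imwrite("pics/scene5.png",cv2.resize(p[140:320,180:420],None,fx=3.3,fy=3.3,interpolation=2)[:,:,::-1])
s=monitor.state();print(s['eef_pos'],s['force'])
E
```

```text
time_s: 10.18
eef_pos: [0.4848, -0.209, 0.0984]
tcp_rot: [-1.576, 0.001, -1.572]
force: [0.8, 0.6, -1.7]
finger_gap: 0.35
time_s: 10.68
eef_pos: [0.491, -0.209, 0.0454]
tcp_rot: [-1.569, -0.001, -1.57]
force: [-0.2, 0.6, -1.3]
finger_gap: 0.349
[ 0.49113201 -0.20912597  0.04558636] [ 0.31863533 -0.11583539 -0.83568636]
```

View pics/scene5.png

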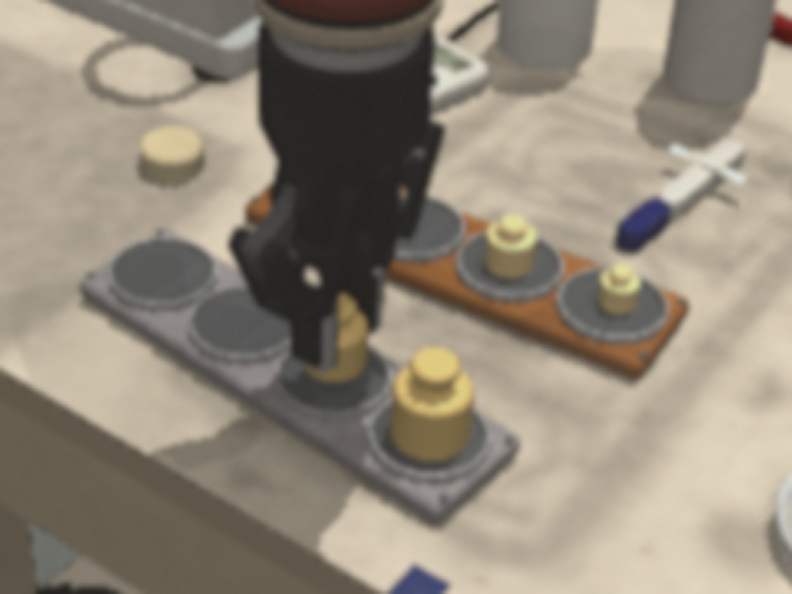

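c is held upright above the third dish from the left, at (335,355). Lowering to contact and releasing.

```bash
python3 -m inch '[[[0,0,0],[0,0,-0.003],-1],[[0,0,0],[0,0,-0.006],-1],[[0,0,0],[0,0,-0.009],-1],[[0,0,0],[0,0,-0.01],-1],[[0,0,0],[0,0,-0.01],-1],[[0,0,0],[0,0,-0.01],-1]]'
python3 -m inch '[[[0,0,0],[0,0,-0.001],-1],[[0,0,0],[0,0,-0.001],-1],[[0,0,0],[0,0,-0.001],-1]]'
```

```text
time_s: 11.23
eef_pos: [0.4905, -0.2089, 0.036]
tcp_rot: [-1.57, -0.0, -1.57]
force: [-5.5, 3.0, 12.6]
finger_gap: 0.351
time_s: 11.48
eef_pos: [0.4906, -0.2089, 0.0359]
tcp_rot: [-1.571, -0.0, -1.57]
force: [-8.1, 4.6, 20.8]
finger_gap: 0.348
```

Contact is made but pressed too hard, so I'll back off before releasing.

```bash
python3 -m inch '[[[0,0,0],[0,0,0.001],-1],[[0,0,0],[0,0,0.0018],-1],[[0,0,0],[0,0,0.0018],-1]]'
python3 -m inch '[[[0,0,0],[0,0,0],-0.2],[[0,0,0],[0,0,0],0.1],[[0,0,0],[0,0,0],0.4],[[0,0,0],[0,0,0],0.4],[[0,0,0],[0,0,0],0.4],[[0,0,0],[0,0,0],0.4],[[0,0,0],[0,0,0],0.4]]'
python3 -m inch '[[[0,0,0],[0,0,0.005],0.4],[[0,0,0],[0,0,0.015],0.4],[[0,0,0],[0,0,0.03],0.4],[[0,0,0],[0,0,0.06],0.4],[[0,0,0],[0,0,0.09],0.4],[[0,0,0],[0.025,-0.005,0.09],0.4],[[0,0,0],[0.05,-0.01,0.09],0.4],[[0,0,0],[0.08,-0.015,0.09],0.4]]'
```

```text
time_s: 11.73
eef_pos: [0.4905, -0.2089, 0.036]
tcp_rot: [-1.57, -0.0, -1.571]
force: [-2.5, 2.3, 7.1]
finger_gap: 0.349
time_s: 12.32
eef_pos: [0.4899, -0.2087, 0.035]
tcp_rot: [-1.571, 0.0, -1.571]
force: [0.2, -0.3, -0.5]
finger_gap: 0.699
time_s: 12.98
eef_pos: [0.5713, -0.2244, 0.1279]
tcp_rot: [-1.568, -0.002, -1.571]
force: [0.1, -0.0, 0.0]
finger_gap: 0.701
```

```bash
python3 -m inch '[[[0,0,0],[0.025,-0.003,0],0.4],[[0,0,0],[0.05,-0.0055,0],0.4],[[0,0,0],[0.05,-0.0055,0],0.4],[[0,0,0],[0.05,-0.0055,0],0.4],[[0,0,0],[0.05,-0.0055,0],0.4]]'
python3 - <<'E'
from h import *
p,d=eyes.camera("scene"); np.savez("pics/scene6.npz",p=p,d=d)
cv2.imwrite("pics/scene6.png",cv2.resize(p[140:320,180:420],None,fx=3.3,fy=3.3,interpolation=2)[:,:,::-1])
s=monitor.state();print(s['eef_pos'],s['force'])
E
```

```text
time_s: 13.4
eef_pos: [0.6194, -0.229, 0.1253]
tcp_rot: [-1.572, 0.0, -1.57]
force: [-1.2, -0.1, -0.6]
finger_gap: 0.697
[ 0.61916081 -0.22903154  0.12533225] [ 0.83736085 -0.86583887 -0.30517844]
```

View pics/scene6.png

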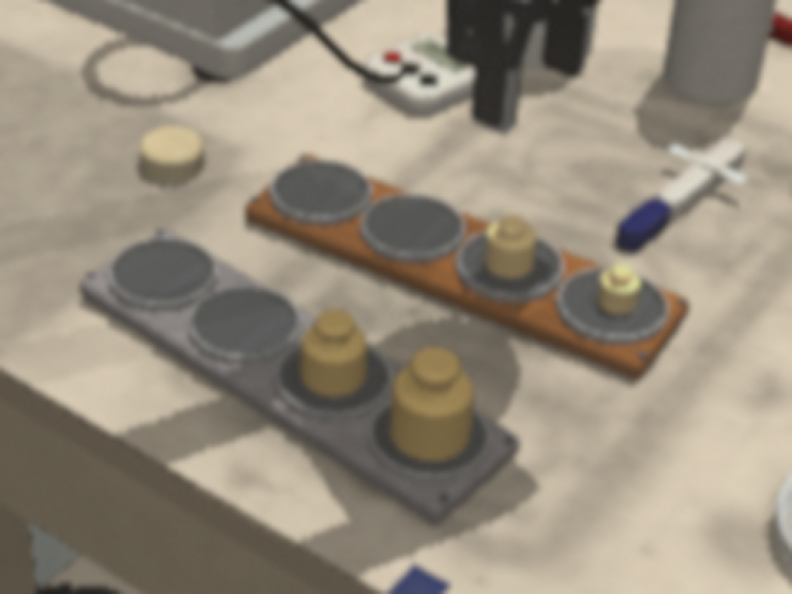

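c stands upright in its dish at (335,355). Before the smaller weights, I'll check where the tips actually are in a grasp, from picture 5.

```bash
python3 - <<'E'
from h import *
for f,e,w in(('scene5',(.491,-.209,.0455),.016),('scene3',(.4868,-.2698,.0463),.019),('scene6',(.6195,-.229,.1253),.0297)):
    z=np.load(f'pics/{f}.npz');X=cloud('scene',z['d']);g=z['p'].max(-1)
    m=(abs(X[...,1]-e[1])<.018)&(X[...,0]<e[0]-w+.003)&(X[...,0]>e[0]-w-.022)&(g<70)&(X[...,2]>e[2]-.02)&(X[...,2]<e[2]+.03)
    Y=X[m];print(f,m.sum(),(np.percentile(Y[:,2],[0,2,5,10])-e[2]).round(4))
    for h in(-.016,-.012,-.008,-.004,0): print(h,((proj('scene',[[e[0]-w-.007,e[1]-.011,e[2]+h],[e[0]-w,e[1]-.011,e[2]+h]])-[180,140])*3.3).round(0).tolist())
E
python3 - <<'E'
import cv2
a=cv2.imread('pics/scene5.png')[260:440,230:430];cv2.imwrite('pics/z5.png',cv2.resize(a,None,fx=3.3,fy=3.3))
E
```

```text
scene5 120 [-0.0049  0.0001  0.0014  0.0033]
-0.016 [[324.0, 389.0], [333.0, 382.0]]
-0.012 [[324.0, 383.0], [333.0, 375.0]]
-0.008 [[324.0, 377.0], [333.0, 369.0]]
-0.004 [[324.0, 371.0], [333.0, 363.0]]
0 [[324.0, 364.0], [333.0, 356.0]]
scene3 115 [-0.0047  0.0011  0.003   0.0039]
-0.016 [[421.0, 453.0], [430.0, 444.0]]
-0.012 [[422.0, 447.0], [430.0, 438.0]]
-0.008 [[422.0, 440.0], [431.0, 432.0]]
-0.004 [[423.0, 434.0], [431.0, 425.0]]
0 [[423.0, 428.0], [432.0, 419.0]]
scene6 121 [0.0043 0.0055 0.0066 0.0079]
-0.016 [[503.0, 158.0], [510.0, 152.0]]
-0.012 [[503.0, 151.0], [511.0, 145.0]]
-0.008 [[504.0, 144.0], [512.0, 138.0]]
-0.004 [[505.0, 138.0], [512.0, 131.0]]
0 [[506.0, 131.0], [513.0, 124.0]]
```

View pics/z5.png

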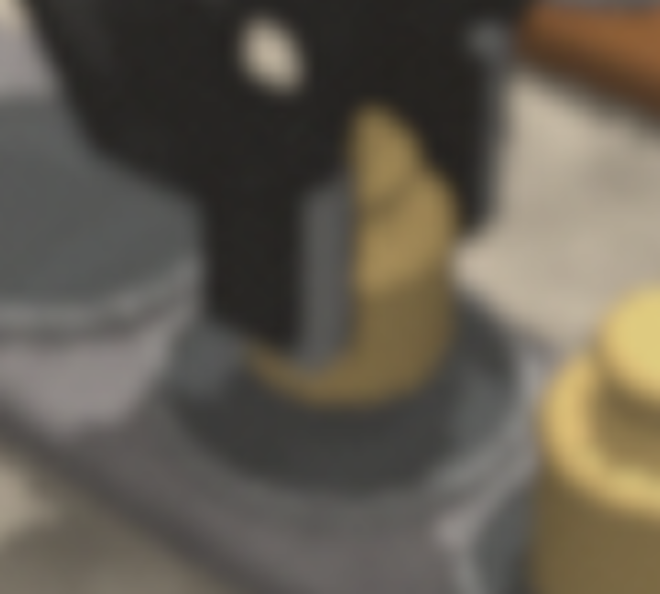

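The tips are about 7 mm below the TCP in a near-shut grasp. So b is grasped at TCP z ≈ 0.032, with the tips just above the rim.

```bash
python3 -m inch '[[[0,0,0],[0.001,0,-0.03],0.3],[[0,0,0],[0.001,0,-0.055],0.3],[[0,0,0],[0.001,0,-0.075],0.3],[[0,0,0],[0.001,0,-0.085],0.3],[[0,0,0],[0.001,0,-0.093],0.3],[[0,0,0],[0.001,0,-0.093],0.3],[[0,0,0],[0.001,0,-0.093],0.3],[[0,0,0],[0.001,0,-0.093],0.3]]'
python3 -m inch '[[[0,0,0],[0,0,0],-1],[[0,0,0],[0,0,0],-1],[[0,0,0],[0,0,0],-1],[[0,0,0],[0,0,0],-1],[[0,0,0],[0,0,0],-1],[[0,0,0],[0,0,0],-1],[[0,0,0],[0,0,0],-1],[[0,0,0],[0,0,0],-1]]' 30
```

```text
time_s: 14.12
eef_pos: [0.622, -0.2298, 0.0339]
tcp_rot: [-1.568, -0.001, -1.571]
force: [0.1, -0.5, 0.4]
finger_gap: 0.652
time_s: 14.78
eef_pos: [0.6217, -0.2296, 0.0334]
tcp_rot: [-1.569, -0.001, -1.571]
force: [-1.9, 0.9, 5.7]
finger_gap: 0.283
```

```bash
python3 -m inch '[[[0,0,0],[0,0,0.01],-1],[[0,0,0],[0,0,0.035],-1],[[0,0,0],[0,0,0.065],-1],[[0,0,0],[-0.03,0.02,0.065],-1],[[0,0,0],[-0.06,0.04,0.065],-1],[[0,0,0],[-0.092,0.06,0.065],-1],[[0,0,0],[-0.1255,0.08,0.065],-1],[[0,0,0],[-0.1255,0.08,0.065],-1]]'
python3 -m inch '[[[0,0,0],[0,0,-0.03],-1],[[0,0,0],[0,0,-0.045],-1],[[0,0,0],[0,0,-0.055],-1],[[0,0,0],[0,0,-0.055],-1],[[0,0,0],[0,0,-0.055],-1],[[0,0,0],[0,0,-0.055],-1]]'
python3 - <<'E'
from h import *
p,d=eyes.camera("scene"); np.savez("pics/scene7.npz",p=p,d=d)
cv2.imwrite("pics/scene7.png",cv2.resize(p[140:320,180:420],None,fx=3.3,fy=3.3,interpolation=2)[:,:,::-1])
s=monitor.state();print(s['eef_pos'],s['force'])
E
```

```text
time_s: 15.45
eef_pos: [0.4862, -0.1436, 0.0931]
tcp_rot: [-1.583, 0.006, -1.569]
force: [-0.6, -0.2, -3.1]
finger_gap: 0.281
time_s: 15.95
eef_pos: [0.4965, -0.1497, 0.0431]
tcp_rot: [-1.569, -0.001, -1.571]
force: [-0.4, -0.6, -0.7]
finger_gap: 0.28
[ 0.49661748 -0.14975656  0.04328688] [-0.40027544  0.61720231 -0.75849922]
```

View pics/scene7.png

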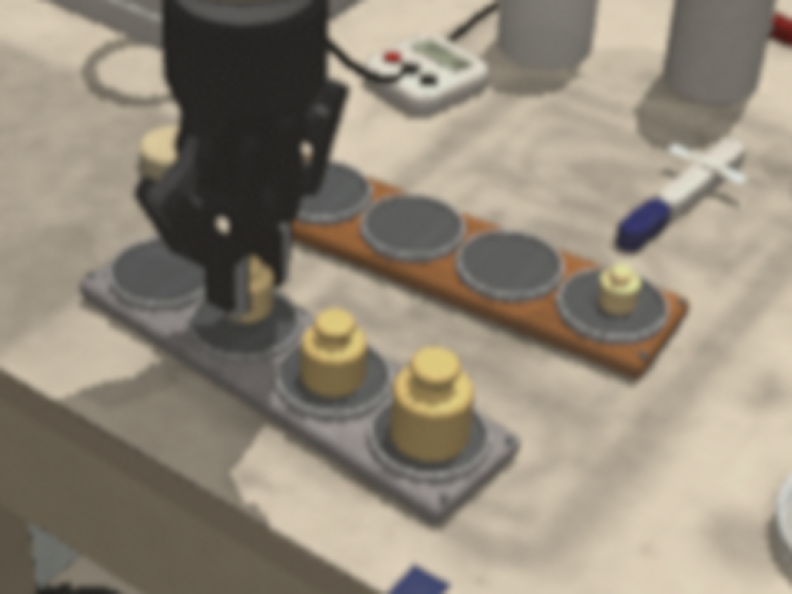

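b is over the second dish from the left, at (250,300). Lowering it in small steps.

```bash
python3 -m inch '[[[0,0,0],[0,0,-0.003],-1],[[0,0,0],[0,0,-0.006],-1],[[0,0,0],[0,0,-0.008],-1],[[0,0,0],[0,0,-0.0085],-1],[[0,0,0],[0,0,-0.0085],-1],[[0,0,0],[0,0,-0.0085],-1]]'
python3 -m inch '[[[0,0,0],[0,0,-0.0005],-1],[[0,0,0],[0,0,-0.001],-1],[[0,0,0],[0,0,-0.001],-1]]'
```

```text
time_s: 16.5
eef_pos: [0.4955, -0.1492, 0.0335]
tcp_rot: [-1.571, 0.0, -1.571]
force: [-0.3, -0.6, -1.5]
finger_gap: 0.286
time_s: 16.75
eef_pos: [0.4956, -0.1492, 0.0334]
tcp_rot: [-1.571, 0.0, -1.57]
force: [-3.2, 1.4, 6.8]
finger_gap: 0.284
```

```bash
python3 -m inch '[[[0,0,0],[0,0,0.0005],-1],[[0,0,0],[0,0,0.0005],-0.35],[[0,0,0],[0,0,0.0005],-0.1],[[0,0,0],[0,0,0.0005],0.3],[[0,0,0],[0,0,0.0005],0.3],[[0,0,0],[0,0,0.0005],0.3],[[0,0,0],[0,0,0.0005],0.3],[[0,0,0],[0,0,0.0005],0.3]]'
python3 -m inch '[[[0,0,0],[0,0,0.005],0.3],[[0,0,0],[0,0,0.015],0.3],[[0,0,0],[0,0,0.03],0.3],[[0,0,0],[0,0,0.06],0.3],[[0,0,0],[0,0,0.09],0.3],[[0,0,0],[0.02,-0.02,0.09],0.3],[[0,0,0],[0.045,-0.048,0.09],0.3],[[0,0,0],[0.07,-0.075,0.09],0.3]]'
python3 -m inch '[[[0,0,0],[0.025,-0.027,0],0.3],[[0,0,0],[0.045,-0.05,0],0.3],[[0,0,0],[0.06,-0.066,0],0.3],[[0,0,0],[0.06,-0.066,0],0.3],[[0,0,0],[0.06,-0.066,0],0.3],[[0,0,0],[0.06,-0.066,0],0.3]]'
python3 - <<'E'
from h import *
p,d=eyes.camera("scene"); np.savez("pics/scene8.npz",p=p,d=d)
cv2.imwrite("pics/scene8.png",cv2.resize(p[140:320,180:420],None,fx=3.3,fy=3.3,interpolation=2)[:,:,::-1])
s=monitor.state();print(s['eef_pos'],s['force'])
E
```

```text
time_s: 17.42
eef_pos: [0.4955, -0.1492, 0.033]
tcp_rot: [-1.571, 0.0, -1.571]
force: [0.4, -0.6, -0.6]
finger_gap: 0.649
time_s: 18.08
eef_pos: [0.5672, -0.2252, 0.126]
tcp_rot: [-1.567, -0.002, -1.569]
force: [0.5, -0.3, 1.0]
finger_gap: 0.652
time_s: 18.58
eef_pos: [0.625, -0.2895, 0.1232]
tcp_rot: [-1.572, 0.001, -1.57]
force: [-0.5, 1.0, 0.1]
finger_gap: 0.649
[ 0.62486272 -0.28924756  0.12327312] [0.19453538 0.15638877 0.60632954]
```

View pics/scene8.png

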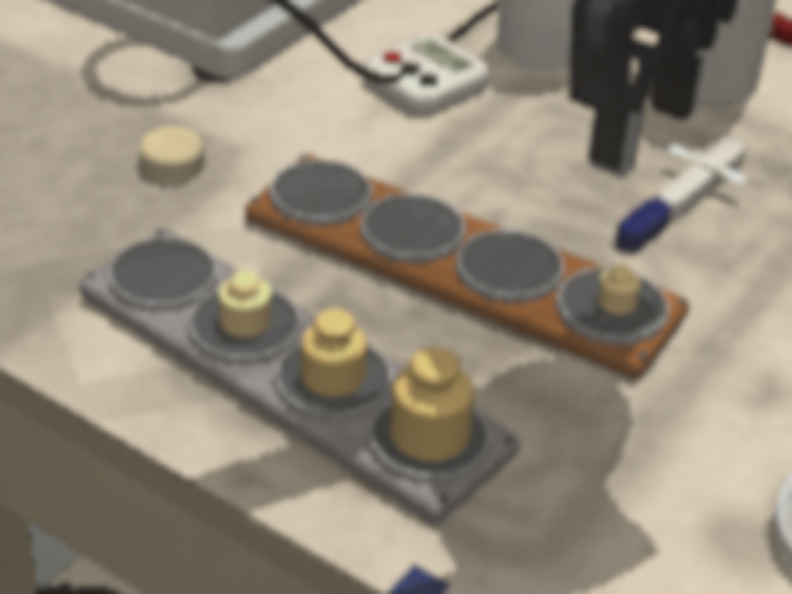

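b is upright in its dish at (245,305). Last one, a, with narrower jaws to stay clear of the pen and rim.

```bash
python3 -m inch '[[[0,0,0],[0.001,-0.001,-0.03],0],[[0,0,0],[0.001,-0.001,-0.055],0],[[0,0,0],[0.001,-0.001,-0.07],0],[[0,0,0],[0.001,-0.001,-0.08],0],[[0,0,0],[0.001,-0.001,-0.088],0],[[0,0,0],[0.001,-0.001,-0.091],0],[[0,0,0],[0.001,-0.001,-0.091],0],[[0,0,0],[0.001,-0.001,-0.091],0]]'
python3 -m inch '[[[0,0,0],[0,0,0],0],[[0,0,0],[0,0,0],0]]'
```

```text
time_s: 19.3
eef_pos: [0.6272, -0.2916, 0.0333]
tcp_rot: [-1.569, -0.001, -1.571]
force: [0.7, 0.6, 0.3]
finger_gap: 0.501
time_s: 19.47
eef_pos: [0.6273, -0.2917, 0.0335]
tcp_rot: [-1.569, -0.001, -1.571]
force: [-0.2, -0.1, 0.3]
finger_gap: 0.5
```

```bash
python3 -m inch '[[[0,0,0],[0,0,-0.002],0],[[0,0,0],[0,0,-0.003],0],[[0,0,0],[0,0,-0.003],-1],[[0,0,0],[0,0,-0.003],-1],[[0,0,0],[0,0,-0.003],-1],[[0,0,0],[0,0,-0.003],-1],[[0,0,0],[0,0,-0.003],-1],[[0,0,0],[0,0,-0.003],-1]]' 25
python3 -m inch '[[[0,0,0],[0,0,0],-1],[[0,0,0],[0,0,0],-1],[[0,0,0],[0,0,0],-1]]'
```

```text
time_s: 20.13
eef_pos: [0.6265, -0.2912, 0.0291]
tcp_rot: [-1.571, -0.0, -1.571]
force: [-0.4, 0.5, -0.1]
finger_gap: 0.216
time_s: 20.38
eef_pos: [0.6265, -0.2912, 0.0291]
tcp_rot: [-1.571, 0.0, -1.571]
force: [-0.1, -0.0, 0.8]
finger_gap: 0.218
```

```bash
python3 -m inch '[[[0,0,0],[0,0,0.01],-1],[[0,0,0],[0,0,0.035],-1],[[0,0,0],[0,0,0.065],-1],[[0,0,0],[0,0.025,0.07],-1],[[0,0,0],[-0.005,0.06,0.07],-1],[[0,0,0],[-0.015,0.095,0.07],-1],[[0,0,0],[-0.03,0.13,0.07],-1],[[0,0,0],[-0.05,0.16,0.07],-1]]'
python3 -m inch '[[[0,0,0],[-0.028,0.02,0],-1],[[0,0,0],[-0.055,0.035,0],-1],[[0,0,0],[-0.076,0.042,0],-1],[[0,0,0],[-0.076,0.042,0],-1],[[0,0,0],[-0.076,0.042,-0.03],-1],[[0,0,0],[-0.076,0.042,-0.05],-1],[[0,0,0],[-0.076,0.042,-0.058],-1],[[0,0,0],[-0.076,0.042,-0.058],-1]]'
python3 -m inch '[[[0,0,0],[0,0,0],-1],[[0,0,0],[0,0,0],-1]]'
python3 - <<'E'
from h import *
p,d=eyes.camera("scene"); np.savez("pics/scene9.npz",p=p,d=d)
cv2.imwrite("pics/scene9.png",cv2.resize(p[140:320,180:420],None,fx=3.3,fy=3.3,interpolation=2)[:,:,::-1])
s=monitor.state();print(s['eef_pos'],s['force'])
E
```

```text
time_s: 21.05
eef_pos: [0.5767, -0.1293, 0.1001]
tcp_rot: [-1.569, 0.0, -1.57]
force: [0.2, -0.3, -0.2]
finger_gap: 0.215
time_s: 21.72
eef_pos: [0.4993, -0.0889, 0.0395]
tcp_rot: [-1.574, 0.001, -1.571]
force: [-0.1, -0.1, 0.1]
finger_gap: 0.215
time_s: 21.88
eef_pos: [0.5018, -0.0897, 0.0424]
tcp_rot: [-1.569, -0.001, -1.571]
force: [0.6, -0.6, -0.0]
finger_gap: 0.21
[ 0.50191873 -0.08973236  0.0425722 ] [ 0.42680915 -0.1002284  -1.0725072 ]
```

View pics/scene9.png

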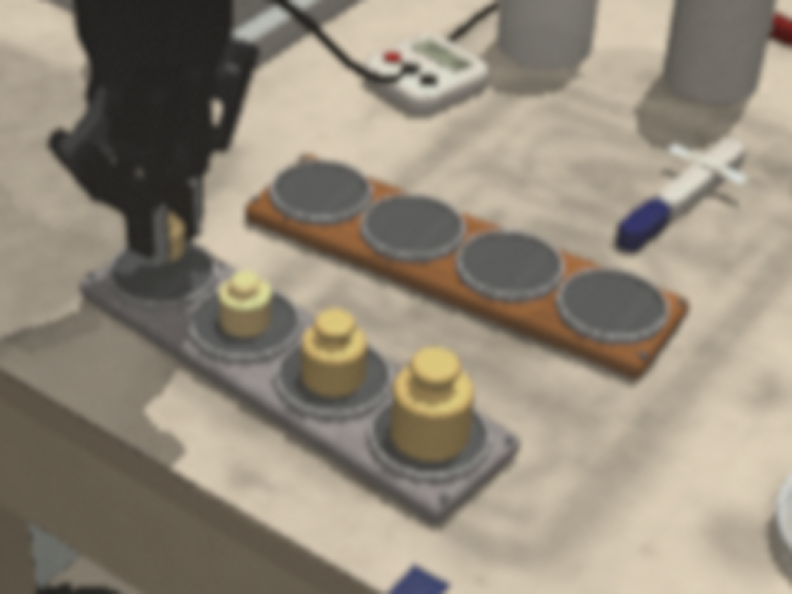

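a is held over the left-most dish at (178,240). Lowering.

```bash
python3 -m inch '[[[0,0,0],[0,0,-0.003],-1],[[0,0,0],[0,0,-0.006],-1],[[0,0,0],[0,0,-0.009],-1],[[0,0,0],[0,0,-0.0115],-1],[[0,0,0],[0,0,-0.0115],-1],[[0,0,0],[0,0,-0.0115],-1],[[0,0,0],[0,0,-0.0115],-1]]'
python3 -m inch '[[[0,0,0],[0,0,-0.0005],-1],[[0,0,0],[0,0,-0.001],-1],[[0,0,0],[0,0,-0.001],-1]]'
```

```text
time_s: 22.52
eef_pos: [0.5004, -0.0891, 0.0295]
tcp_rot: [-1.571, 0.0, -1.571]
force: [0.2, -0.1, -0.8]
finger_gap: 0.214
time_s: 22.77
eef_pos: [0.5006, -0.0892, 0.029]
tcp_rot: [-1.571, -0.0, -1.571]
force: [-2.3, 0.1, 4.6]
finger_gap: 0.214
```

```bash
python3 -m inch '[[[0,0,0],[0,0,0.0005],-1],[[0,0,0],[0,0,0.0005],-0.5],[[0,0,0],[0,0,0.0005],-0.3],[[0,0,0],[0,0,0.0005],0],[[0,0,0],[0,0,0.0005],0],[[0,0,0],[0,0,0.0005],0],[[0,0,0],[0,0,0.0005],0],[[0,0,0],[0,0,0.0005],0]]'
python3 -m inch '[[[0,0,0],[0,0,0.005],0],[[0,0,0],[0,0,0.015],0],[[0,0,0],[0,0,0.03],0],[[0,0,0],[0,0,0.06],0],[[0,0,0],[0,0,0.1],0],[[0,0,0],[0,0,0.14],0],[[0,0,0],[0,-0.03,0.14],0],[[0,0,0],[0,-0.07,0.14],0]]'
python3 -m inch '[[[0,0,0],[0,-0.04,0],0],[[0,0,0],[0,-0.08,0],0],[[0,0,0],[0,-0.12,0],0],[[0,0,0],[-0.01,-0.16,0],0],[[0,0,0],[-0.02,-0.2,0],0],[[0,0,0],[-0.03,-0.23,0],0],[[0,0,0],[-0.03,-0.23,0],0],[[0,0,0],[-0.03,-0.23,0],0]]'
python3 - <<'E'
from h import *
for n in('scene','top'):
    p,d=eyes.camera(n); np.savez(f"pics/{n}10.npz",p=p,d=d)
    c=p[140:320,180:420] if n=='scene' else p[130:290,180:400]
    cv2.imwrite(f"pics/{n}10.png",cv2.resize(c,None,fx=3.3,fy=3.3,interpolation=2)[:,:,::-1])
    X=cloud(n,d);cen=np.array([.4935,-.1788]);yd=np.array([.0799,.9968])
    for k,yy,h in zip('abcd',(.09,.03,-.03,-.09),(.022,.028,.036,.046)):
        D=cen+yd*yy;near=np.hypot(X[...,0]-D[0],X[...,1]-D[1])<.027
        t=X[near&(X[...,2]>.017+h-.004)]
        if len(t)>3: c,r=cv2.minEnclosingCircle(t[:,:2].astype(np.float32));print(n,k,D.round(4),'off mm',((np.array(c)-D)*1e3).round(1),'r',round(r*1e3,1),'z',t[:,2].max().round(4),'exp',.017+h)
s=monitor.state();print(s['time_s'],s['eef_pos'],s['force'])
E
```

```text
time_s: 23.43
eef_pos: [0.5005, -0.0892, 0.0291]
tcp_rot: [-1.571, 0.0, -1.571]
force: [0.9, -0.3, 0.0]
finger_gap: 0.502
time_s: 24.1
eef_pos: [0.5032, -0.1588, 0.1744]
tcp_rot: [-1.563, -0.003, -1.566]
force: [0.3, -0.6, -1.3]
finger_gap: 0.499
time_s: 24.77
eef_pos: [0.4697, -0.391, 0.1699]
tcp_rot: [-1.57, -0.0, -1.574]
force: [0.8, -0.1, 0.3]
finger_gap: 0.5
scene a [ 0.5007 -0.0891] off mm [-1.8  0.2] r 7.7 z 0.0426 exp 0.039
scene b [ 0.4959 -0.1489] off mm [-1.2 -1. ] r 8.0 z 0.0474 exp 0.045
scene c [ 0.4911 -0.2087] off mm [-1.5 -0.8] r 10.1 z 0.0561 exp 0.053
scene d [ 0.4863 -0.2685] off mm [-1.8 -1.7] r 12.2 z 0.0656 exp 0.063
top a [ 0.5007 -0.0891] off mm [0.8 0.4] r 5.8 z 0.041 exp 0.039
top b [ 0.4959 -0.1489] off mm [1.9 1. ] r 7.9 z 0.0473 exp 0.045
top c [ 0.4911 -0.2087] off mm [1.6 1.3] r 9.5 z 0.0558 exp 0.053
top d [ 0.4863 -0.2685] off mm [1.7 0.9] r 11.6 z 0.0673 exp 0.063
24.8667 [ 0.47060557 -0.38864721  0.16956014] [ 0.74892155  0.85628308 -0.47638132]
```

View pics/scene10.png

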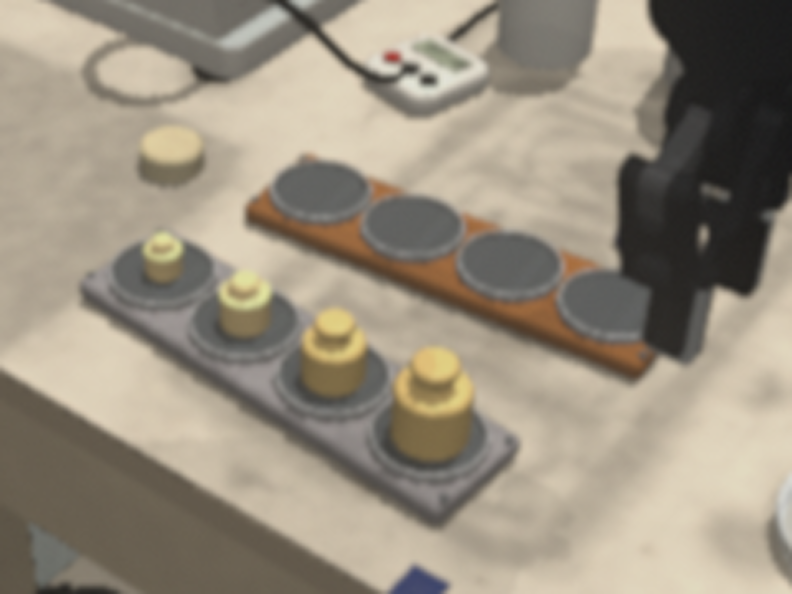

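View pics/top10.png

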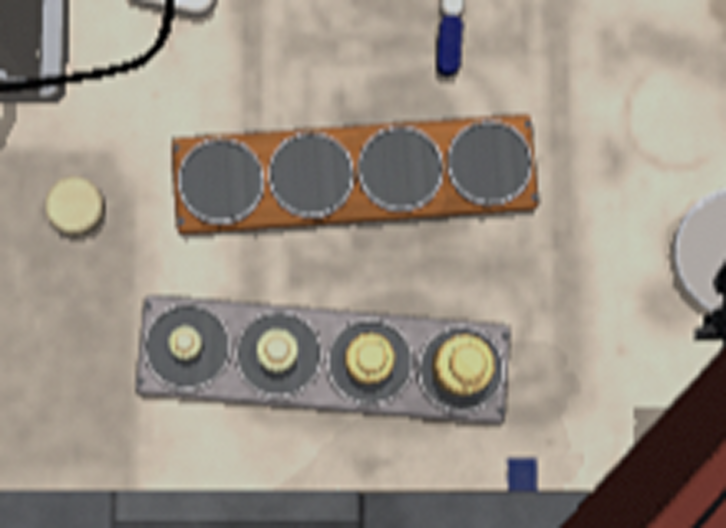

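Both views show a, b, c and d from left to right, upright and centred in the grey dishes. The wooden dishes are empty and the gripper is well clear. Handing in.

```bash
python3 -m inch '[[[0,0,0],[0,0,0],0],[[0,0,0],[0,0,0],0],[[0,0,0],[0,0,0],0]]'; python3 -c "
from bench import workorder
print(workorder.sign_off())"
```

```text
time_s: 25.12
eef_pos: [0.4711, -0.3881, 0.1693]
tcp_rot: [-1.571, -0.0, -1.569]
force: [-0.8, -0.4, 0.2]
finger_gap: 0.501
the job is handed in; nothing more can be done
None
```

All four weights are now in the grey board's dishes in reverse order. The row was d, c, b, a from the left on the wooden board and is a, b, c, d on the grey one. I handed the job in at about 25 s.

**Last checks:** Both cameras show every weight upright, within about 2.5 mm of its dish centre. The wooden dishes are empty and the gripper is open and well clear.

**What disagreed:**
- **Boards not parallel:** they are about 9° apart (+4.3° and -4.6°), although they were described as parallel. I used the measured poses.
- **Camera differences:** the two cameras differ by about 2–4 mm in position. The weight tops read 2–4 mm too high, as d and c did before they were moved.
- **Hard contact with c:** when I set c down, the contact force reached about 21 N at the wrist. I backed off before letting go, and c stands straight.

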